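# Move charged battery packs to the analyser in the same order

## Robot

A 7-joint arm with a two-finger parallel gripper is mounted at the origin on the work surface. World frame = base frame: x ahead of the robot, y to its left, z up, the work surface at z = 0. Lengths are in mm, angles in degrees, forces in N, time in s.
With the tool pointing down it reaches from about 425 to 875 mm from the base axis. Payload 8.4 kg.
Tool frame: the origin (TCP) lies on the centre line of the jaws, within the pads' length; the fingertips stand 14 mm ahead of it and the grasp point (between the pads) lies 5 mm behind it; y points along the fingers, x is the direction in which the jaws open and shut, and the axes are right-handed (so a half turn about y gives the same grasp; the last joint's range is limited). The gripper opens to 85 mm and grips with 20 to 120 N. Pads are 22 mm wide; open, the fingers measure 114 mm over their backs; the gripper's body (76 mm by 85 mm) begins 54 mm behind the grasp point. The pads swing forward as they close: fully open they stand 13 mm farther back than shut.
Start: joints at [71.15, 19.091, 2.286, 83.961, -0.768, 76.965, -3.352], TCP at [148.038, -632.888, 215.208] pointing down, gripper open.
Joint ranges: [-147.57, 147.57], [-21.85, 119.76], [-74.77, 79.35], [14.55, 137.4], [-85.83, 265.84], [4.83, 119.75], [-152.11, 152.11]. Speed limits (degrees/s): [127.2, 127.2, 159.86, 159.86, 180, 180, 180].

## Interface

Orientations are given as [roll, pitch, yaw] about the fixed x, y, z axes, in that order (R = Rz(yaw) Ry(pitch) Rx(roll)).
In Python, from cell import env gives the robot as it stands.
- The arm moves only by the shell command python3 -m pendant 'ROWS' [FORCE]. ROWS is JSON, a list of rows, each a list of 3 entries, a list of its own where there are three numbers: the turn, a rotation vector about the tool's x, y, z in rad, then the shift along the tool's x, y, z in m, then the opening, from -1 (shut) to 1 (fully open), so that 0 is half open. In form: [[[ax, ay, az], [x, y, z], jaw], ...]. A call has 1 to 12 rows; each row shifts and turns the commanded pose from where the row before left it, along the tool's axes as they then stand; what a row does not reach is not made up. A row lasts 1/12 s, in which the tool goes at most 41.7 mm and 7.16 degrees, less where a joint would pass 70% of its speed; a pose out of reach is approached as far as the arm can. A call is refused whole if a number of a shift passes 0.0417 or a number of a turn 0.125, either way. A call with a gripper value outside its range is refused whole. The fingers move at their own pace and stop on an object; FORCE is the grip in N (left out, the last holds). Time passes only in rows, so rows that do not move let the fingers close. It gives the time, the measured TCP pose, the force and the opening at its end, in the units of the state.
- env.get_obs(): the state, without advancing time (a new reading comes with each control period).
- env.read_camera(name): name is "scene" or "top"; returns (picture, depth): 400x640x3 uint8, blue, green, red; 400x640 float32, mm along the optical axis (not along the pixel's ray), 0 where there is no reading.
- env.get_calibration(name): a dict with "fx", "fy", "cx", "cy" (pixels), "pose" (4x4, takes a point from camera to world coordinates). Camera axes: x right, y down, z forward; pixel columns grow to the right and rows downward; lengths in mm; the calibration is good to about 2 mm. A picture is of the moment at which its call begins. get_calibration takes no time and is no camera call.
- env.sign_off(): hands the job in, once; it reports no verdict.
The state is a dict: "time": time; "joint_pos": joint angles; "qvel": joint speeds; "joint_torque": joint torques, N m; "tcp_pos": TCP position; "tcp_rot": TCP orientation; "force": force on the tool from outside, world axes, zero at the start; "wrist_torque": the same for the moment, N m; "width": opening from 0.0 (shut) to 1.0 (fully open).
Only numpy, scipy, OpenCV 4.12 (cv2) and the standard library are available. Lean on these libraries where they do the work, as an engineer would, in place of code of your own. Each camera call takes 0.05 s, during which the arm holds its last target.

## Task

The four radio battery packs in the row of chargers are charged; move each one to the battery analyser for its capacity test, one pack per bay, in the same left-to-right order as they stand in the chargers now, so that the results line up with the job sheet. Keep the packs upright and set each one down square on the floor of its bay; do not drop or tip any.

Things in the scene. Friction and masses are not known exactly. Their poses are not given: they have to be found in the camera images.
- pack_slim: The slim battery pack, the thinnest: 20 (x) by 46 (y) by 88 tall mm, a plain black block with a small grey latch on its top, 110 to 156 g; it stands upright and loose in one of the chargers. Origin: centre of its underside; z up its height, x through its thickness, y across its width.
- pack_thick: The thick battery pack, the fattest and shortest: 32 (x) by 46 (y) by 84 tall mm, a plain black block with a small grey latch on its top, 178 to 252 g; it stands upright and loose in one of the chargers. Origin: centre of its underside; z up its height, x through its thickness, y across its width.
- pack_tall: The tall battery pack, the tallest: 24 (x) by 46 (y) by 110 tall mm, a plain black block with a small grey latch on its top, 187 to 264 g; it stands upright and loose in one of the chargers. Origin: centre of its underside; z up its height, x through its thickness, y across its width.
- pack_narrow: The narrow battery pack, the narrowest: 24 (x) by 32 (y) by 96 tall mm, a plain black block with a small grey latch on its top, 102 to 144 g; it stands upright and loose in one of the chargers. Origin: centre of its underside; z up its height, x through its thickness, y across its width.
- charger_slim: Grey single-unit charger (fixed), the one in which the slim pack stands at the start; all four chargers are alike: 66 mm wide (y), pocket 42 mm (x) by 56 mm (y) inside. Origin: underside, below the centre of the pocket; pocket floor 18 mm and rim of the pocket walls 40 mm above it. x points away from the robot's side, y to the left along the row.
- charger_thick: Grey single-unit charger (fixed), the one in which the thick pack stands at the start; all four chargers are alike: 66 mm wide (y), pocket 42 mm (x) by 56 mm (y) inside. Origin: underside, below the centre of the pocket; pocket floor 18 mm and rim of the pocket walls 40 mm above it. x points away from the robot's side, y to the left along the row.
- charger_tall: Grey single-unit charger (fixed), the one in which the tall pack stands at the start; all four chargers are alike: 66 mm wide (y), pocket 42 mm (x) by 56 mm (y) inside. Origin: underside, below the centre of the pocket; pocket floor 18 mm and rim of the pocket walls 40 mm above it. x points away from the robot's side, y to the left along the row.
- charger_narrow: Grey single-unit charger (fixed), the one in which the narrow pack stands at the start; all four chargers are alike: 66 mm wide (y), pocket 42 mm (x) by 56 mm (y) inside. Origin: underside, below the centre of the pocket; pocket floor 18 mm and rim of the pocket walls 40 mm above it. x points away from the robot's side, y to the left along the row.
- tray: Fixed aluminium tray, 300 (y) by 112 (x) by 8 mm thick, with a grey power bar 34 mm high along its rear edge (x 41 to 63 mm). The four chargers stand on it at x = 0, y = +108, +36, -36, -108 mm, left to right as seen from the robot. Origin: on the bench under the middle of the row; x away from the robot, y to the left. Left or right of the analyser, turned up to 0.2 rad.
- analyser: Fixed white battery analyser, 300 mm long (y). Four alike black-walled bays at x = 0, y = +108, +36, -36, -108 mm, left to right seen from the robot; each 46 (x) by 62 (y) mm inside, floor 42, wall tops 64 mm above the bench. Sloping key panel in front (x -31 to -120 mm, under 65 mm high). Origin: on the bench under the middle bays; x away from the robot, y left; yaw up to 0.2 rad.

How it is judged:
By the outcome, as a careful person would: the job done as asked, in the order asked, and still so for the second after the job is handed in, with the robot touching nothing.
It also fails if it takes over 109 s, if anything falls off the work surface, if the arm or the gripper's body presses on something with over 40 N, if the wrist force passes 120 N, or if a joint passes its speed limit or range.

## Working session

There is one attempt and no reset: what is moved stays moved. The work goes in short steps, Python scripts to look and compute and a shell command to move; the robot and the scene stay as the last step left them, time stands still between calls to the robot, and variables do not carry over. Pictures are saved under pics/ and viewed, and the job is handed in when it is done.

```bash
ls; mkdir -p pics; python3 - <<'E'
from cell import env
import cv2
print(env.get_obs())
for n in("scene","top"):
    p,d=env.read_camera(n);cv2.imwrite(f"pics/{n}0.png",p)
    import numpy as np
    np.savez(f"/tmp/{n}0.npz",p=p,d=d)
    print(env.get_calibration(n), (d>0).mean())
E
```

```text
pics
{'time': 0.0, 'joint_pos': array([71.14953348, 19.13009318,  2.28329225, 84.0108254 , -0.76935064,
       76.96363168, -3.34986784]), 'qvel': array([ 0.03167947,  0.01826339, -0.02218962,  0.04534476, -0.00331882,
        0.02494019,  0.02182042]), 'joint_torque': array([ 1.37666833e-03, -6.58553696e+01,  1.36601351e+00, -4.05558693e+01,
        1.67061476e-02,  1.26275606e-02, -2.35103278e-05]), 'tcp_pos': array([ 147.94896918, -632.45785221,  214.34172299]), 'tcp_rot': array([-9.00040624e+01,  8.92409130e-02, -7.68314483e+01]), 'force': array([-0.10206181,  0.19895986, -0.28038197]), 'wrist_torque': array([-0.02370144, -0.02623547,  0.00371579]), 'width': 0.9996448696523885}
{'fx': 519.0875184402364, 'fy': 519.0875184402364, 'cx': 322.8069812346348, 'cy': 205.38065531031447, 'pose': array([[ 4.41175562e-01,  4.66726538e-01, -7.66505357e-01,
         1.38418529e+03],
       [ 8.97377103e-01, -2.21003131e-01,  3.81931867e-01,
        -4.57409090e+02],
       [ 8.85765461e-03, -8.56343363e-01, -5.16330889e-01,
         6.24512074e+02],
       [ 0.00000000e+00,  0.00000000e+00,  0.00000000e+00,
         1.00000000e+00]])} 0.97925390625
{'fx': 450.0030719837386, 'fy': 450.0030719837386, 'cx': 318.285314404385, 'cy': 200.19112662918556, 'pose': array([[-9.17579991e-03, -9.81689033e-01,  1.90269405e-01,
         3.59707914e+02],
       [-9.99795494e-01,  1.24359292e-02,  1.59473454e-02,
        -7.01468618e+00],
       [-1.80215110e-02, -1.90084164e-01, -9.81602382e-01,
         1.06595838e+03],
       [ 0.00000000e+00,  0.00000000e+00,  0.00000000e+00,
         1.00000000e+00]])} 0.99615625
```

View pics/scene0.png

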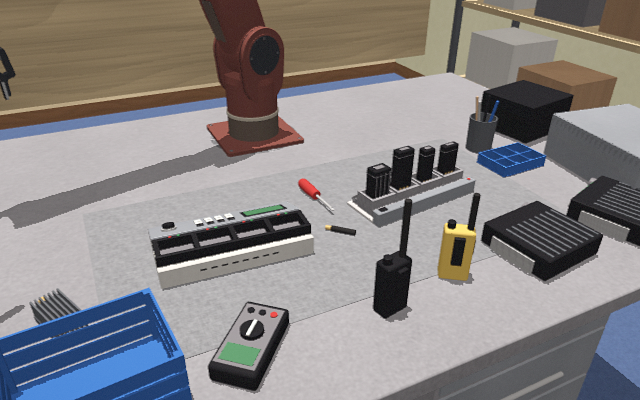

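View pics/top0.png

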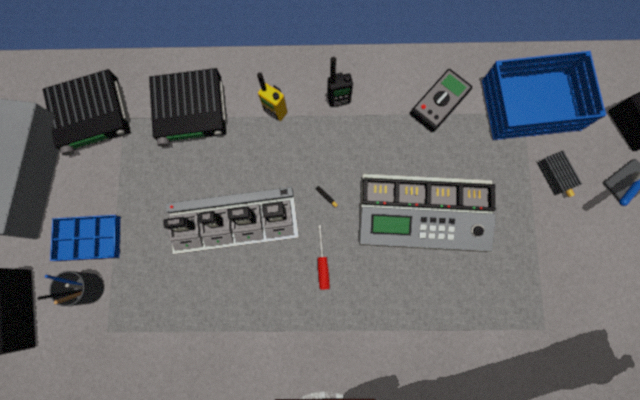

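The top view shows the tray on the left (pixels 165-298, 188-252) with four packs. The analyser is on the right (360-495, 175-250), with a screwdriver and a small plug between them. The gripper is at the far right (625, 180). I'll measure now.

```bash
cat > h.py <<'E'
import numpy as np,cv2
from cell import env
def cloud(d,c):
    v,u=np.mgrid[:d.shape[0],:d.shape[1]]
    P=np.stack([(u-c['cx'])/c['fx']*d,(v-c['cy'])/c['fy']*d,d],-1)
    return P@c['pose'][:3,:3].T+c['pose'][:3,3]
def ray(u,v,z,c):
    r=c['pose'][:3,:3]@np.array([(u-c['cx'])/c['fx'],(v-c['cy'])/c['fy'],1]);t=c['pose'][:3,3]
    return t+r*(z-t[2])/r[2]
def proj(p,c):
    q=c['pose'][:3,:3].T@(np.asarray(p,float)-c['pose'][:3,3]);return np.array([c['fx']*q[0]/q[2]+c['cx'],c['fy']*q[1]/q[2]+c['cy']])
E
python3 - <<'E'
from h import *
for n,(a,b,c,d) in dict(top=(150,180,310,260)).items():
    p=np.load('/tmp/top0.npz')['p'];D=np.load('/tmp/top0.npz')['d']
    cv2.imwrite('pics/c1.png',cv2.resize(p[b:d,a:c],None,fx=5,fy=5,interpolation=cv2.INTER_CUBIC))
    cv2.imwrite('pics/c2.png',cv2.resize(p[165:260,350:505],None,fx=5,fy=5,interpolation=cv2.INTER_CUBIC))
    W=cloud(D,env.get_calibration('top'))
    print('bench z',np.median(W[300:320,150:500,2]))
    for row in range(186,256,3): print(row,W[row,162:302:4,2].astype(int))
p=np.load('/tmp/scene0.npz')['p']
cv2.imwrite('pics/c3.png',cv2.resize(p[135:230,335:485],None,fx=5,fy=5,interpolation=cv2.INTER_CUBIC))
E
```

```text
bench z 0.9442143338269489
186 [   0    0    2 1065    0    1    0    2    0    0    1   -1    1    3
    3   -3    0    2   -1    7    2    0    2    1    6    1   -3    2
    5    1    3    2    0    2    0]
189 [   1    1    4    0    3    1   -2    1   -2    2    2    2 1065    0
    0    0    1    2    4   -1   -1   -1    1    0    1    3   -2    0
   35   34   32   36   33    0    0]
192 [ 0  1  0  1 -1 -1 -1 -1  1  2  2  0  1  2  1 -1  0 -1  2  4  0  2  0 33
 33 33 34 33 32 33 40 39 33  2  0]
195 [ 0  0 -1  1  1  4 -1  2  2  2  2 -1  5  1 -1  0  2 30 35 35 30 35 35 32
 31 31 33 35 33 32 34 35 37  0  3]
198 [   6    0    0   -2    0   -3    6    0    2   -1    0   31   34   32
   36   36   35   35   36   31   38   36   36   32   34   32   33 1065
   31   30   20   17    8 1065   -2]
201 [   0    1    2    1    0    3   32   34   31   35   32   35   34   33
   32 1065   33   32   32   36   30   32   31   28   19   18   10    7
    5  105  105   48   15    6    0]
204 [   4   36   34   35   33   35   38   35   34   36   34   35   33   34
   34   30   30   29 1065   14   11    8  
[... 1620 characters left out ...]
 21 20 22 23  8  6  7  5  6]
240 [ 0  4 45 46 41 35 35 35 36 30 10 31 29 32 29 31 31 26  6 25 24 24 20 20
 12  8  6  8  8  3 -1  2  1  1 -3]
243 [ 2  1  0 35 34 32 28 34 30 30 19 25 23 26 27 24 23 26  8  8  6  9  5  6
  2  1  0  0  0  1  1  0  0  1  1]
246 [-1  1 -1 31 29 26 27 24 24 20 19 25 21  6  3  8  8  8  4  0  1  2  2  0
  0  1  1 -1  5  0 -2  0  3  0  2]
249 [ 3  0  4 27 23 21 22  5  7 12 10  4  0  1  0  0  1 -1  0  0  1  2  1  4
  1  0  2  5  0  1  1  0  0  1  2]
252 [-1  5  0  6  8  3  6  0 -1  1  0  4  0  0  0  3  0 -4  3  2  3  1  0  0
  0  1 -1  1  1  2  0  3  0  1  1]
255 [ 0  3  2  1  4 -1  0 -2  2  0  4 -1  2 -1  2  2  0  0  2  1  3  1  0  2
  3  3  0  0  0  0  5  5 -1  2  1]
```

View pics/c1.png

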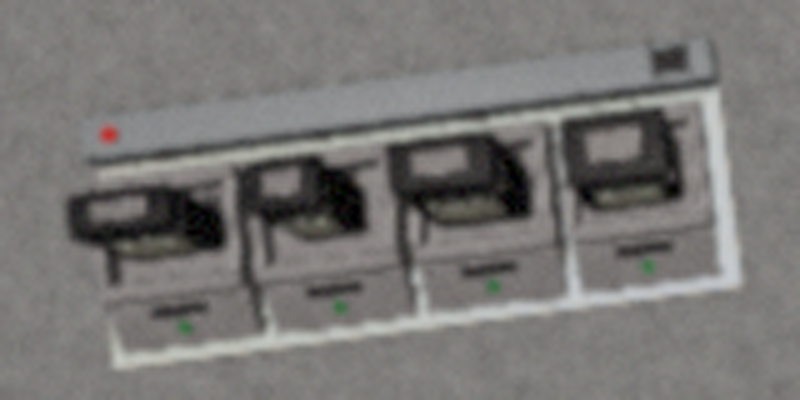

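View pics/c2.png

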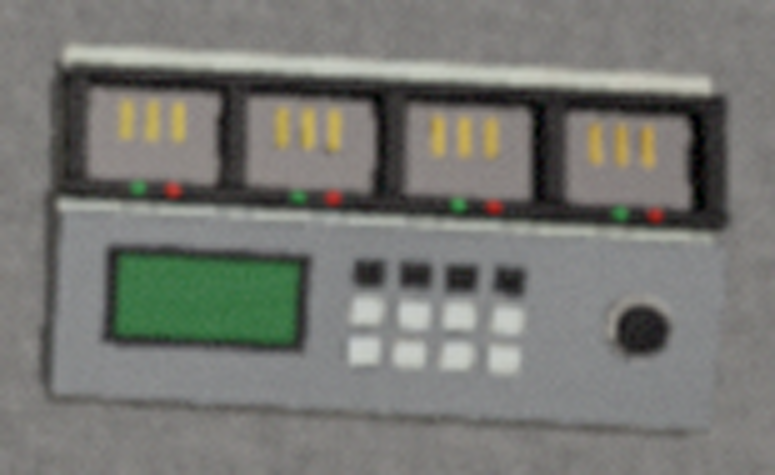

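View pics/c3.png

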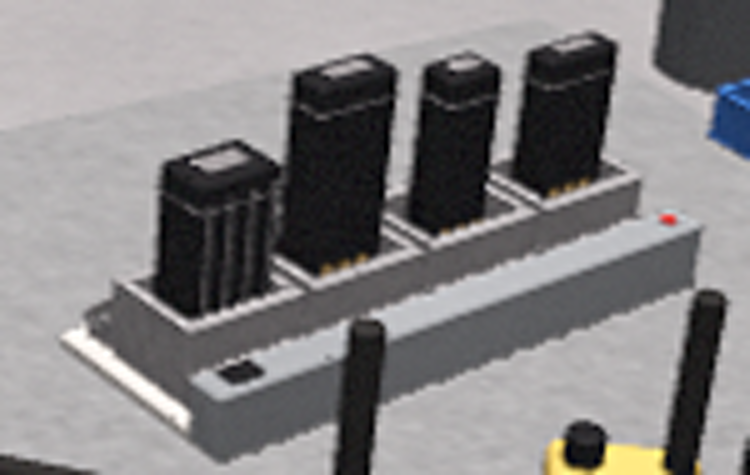

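The packs, left to right, are slim, narrow, tall and thick. Their heights come out at about 114, 122, 136 and 110 mm, which matches the pocket floor at 26 mm plus the given sizes. Next I'll get the poses.

```bash
python3 - <<'E'
from h import *
f=np.load('/tmp/top0.npz');p=f['p'];D=f['d'];c=env.get_calibration('top');W=cloud(D,c);Z=W[...,2]
def rect(mask,z,label):
    n,l,s,_=cv2.connectedComponentsWithStats(mask.astype(np.uint8))
    for i in range(1,n):
        if s[i,4]<50: continue
        v,u=np.nonzero(l==i)
        # pixel area corners
        pts=np.array([ray(a+da,b+db,z,c)[:2] for a,b in zip(u,v) for da in(-.5,.5) for db in(-.5,.5)],np.float32)
        r=cv2.minAreaRect(pts);print(label,'px',s[i,:5],'rect',np.round(r[0],1),np.round(r[1],1),round(r[2],1),'centroid',pts.mean(0).round(1),'z',np.median(Z[l==i]).round(1))
sub=np.zeros(Z.shape,bool);sub[185:260,155:305]=1
for nm,z,lo,hi,u0,u1 in(('slim',114,108,130,155,197),('narrow',122,114,132,192,226),('tall',136,129,150,222,258),('thick',110,103,125,258,300)):
    m=sub&(Z>lo)&(Z<hi);m[:,:u0]=0;m[:,u1:]=0
    m=cv2.morphologyEx(m.astype(np.uint8),cv2.MORPH_CLOSE,np.ones((3,3)))
    rect(m,z,nm)
# bar
m=sub&(Z>27)&(Z<42); hsv=cv2.cvtColor(p,cv2.COLOR_BGR2HSV)
b=p.astype(int); m=m&(b[...,0]>=b[...,2]+2)
rect(cv2.morphologyEx(m.astype(np.uint8),cv2.MORPH_OPEN,np.ones((2,2))),34,'bar')
sub=np.zeros(Z.shape,bool);sub[165:260,350:505]=1
m=sub&(p.max(2)<75)&(np.mgrid[:400,:640][0]<218)
rect(m,64,'walls')
m=sub&(Z>18)
rect(cv2.morphologyEx(m.astype(np.uint8),cv2.MORPH_OPEN,np.ones((3,3))),64,'analyser all')
# bay floors
m=sub&(p.max(2)>=75)&(Z>34)&(Z<50)&(np.mgrid[:400,:640][0]<212)
m=sub&(p.max(2)>=85)&(np.mgrid[:400,:640][0]<212)
rect(cv2.morphologyEx(m.astype(np.uint8),cv2.MORPH_OPEN,np.ones((3,3))),42,'floor')
E
```

```text
slim px [163 217  22  11 198] rect [500.2 319.4] [22.6 48.1] 7.5 centroid [500.4 319.1] z 113.7
narrow px [199 211  17  13 177] rect [509.8 246.1] [27.  35.9] 5.7 centroid [509.8 246.4] z 122.0
tall px [227 206  23  14 259] rect [515.2 176.6] [27.4 48.9] 5.7 centroid [515.4 176.8] z 136.0
thick px [262 201  23  17 316] rect [526.4 107.1] [35.1 48.2] 7.6 centroid [526.5 107.1] z 110.3
bar px [245 191  37  13 207] rect [571.1 140.3] [24.1 88.2] 7.6 centroid [570.8 138. ] z 33.8
bar px [234 195  11   9  72] rect [565.  195.7] [26.1 21.5] 89.3 centroid [564.4 196.2] z 34.5
bar px [210 197  23  11 149] rect [558.7 237.9] [23.4 55.2] 6.1 centroid [558.4 238.5] z 33.8
bar px [195 200  14  10  75] rect [552.6 282.4] [21.4 34.2] 12.1 centroid [552.9 282.7] z 33.8
bar px [180 202  16   9  86] rect [549.9 316.3] [21.6 37.6] 2.8 centroid [548.6 318.7] z 34.0
walls px [ 360  178  136   33 1435] rect [ 565.1 -237.8] [304.9  63.6] 86.5 centroid [ 566.3 -244. ] z 63.1
walls px [372 215  40   3  60] rect [ 515.7 -154.8] [89.6  6.8] 89.3 centroid [ 516.4 -155.8] z 58.5
analyser all px [ 360  174  136   78 9511] rect [ 523.4 -236.5] [304.  164.8] 86.2 centroid [ 522.7 -235.6] z 48.0
floor px [ 350  165  155   47 3151] rect [ 584.2 -244.1] [362.6 112. ] 89.2 centroid [ 609.5 -250.4] z 1.8
floor px [367 183  27  21 507] rect [ 573.5 -133.9] [63.3 49.8] 89.2 centroid [ 575.3 -133.7] z 42.8
floor px [399 184  26  22 493] rect [ 569.1 -206.2] [60.2 51.6] 86.9 centroid [ 570.8 -206.3] z 42.8
floor px [431 186  25  21 474] rect [ 564.6 -278.8] [57.7 50.5] 86.8 centroid [ 566. -279.] z 42.9
floor px [463 187  25  22 468] rect [ 559.9 -351.8] [57.4 50.3] 85.8 centroid [ 561.3 -351.8] z 43.2
floor px [361 204  99   8 504] rect [ 538.4 -201.1] [227.   18.7] 89.3 centroid [ 535.8 -182.8] z 56.7
```

```bash
python3 - <<'E'
from h import *
R=lambda a:np.array([[np.cos(a),-np.sin(a)],[np.sin(a),np.cos(a)]])
def box(o,yaw,x0,x1,y0,y1,z):
    return [np.r_[np.array(o)+R(np.radians(yaw))@np.array(q),z] for q in((x0,y0),(x1,y0),(x1,y1),(x0,y1))]
an=(564.5,-240);ay=-3.55
L=[box(an,ay,-23,23,y-31,y+31,64) for y in(108,36,-36,-108)]+[box(an,ay,-23,23,y-31,y+31,42) for y in(108,36,-36,-108)]
for (o,yw,t,w,z) in(((500.2,319.4),7.5,20,46,114),((509.8,246.1),6,24,32,122),((515.2,176.6),6,24,46,136),((526.4,107.1),7.5,32,46,110)):
    L.append(box(o,yw,-t/2,t/2,-w/2,w/2,z))
to=np.array([513,212.5]) 
L.append(box(to,7.2,41,63,-150,150,34))
ims=[]
for n,cr in(('top',(160,175,340,80)),('scene',(145,135,340,145))):
    c=env.get_calibration(n);p=np.load(f'/tmp/{n}0.npz')['p'];k=4
    x,y,w,h=cr
    big=cv2.resize(p,None,fx=k,fy=k,interpolation=cv2.INTER_CUBIC)
    for i,b in enumerate(L):
        q=np.array([proj(v,c) for v in b]);cv2.polylines(big,[np.round((q+.5)*k-.5).astype(np.int32)],True,(0,255,255) if i<4 else (255,0,255) if i<8 else (0,0,255),1)
    if n=='top': cv2.imwrite('pics/o1.png',big[180*k:250*k,155*k:305*k]);cv2.imwrite('pics/o2.png',big[170*k:255*k,350*k:505*k])
    else: cv2.imwrite('pics/o3.png',big[135*k:235*k,335*k:490*k]);cv2.imwrite('pics/o4.png',big[200*k:290*k,140*k:320*k])
E
python3 -c "
import cv2,numpy as np
f=lambda a:cv2.copyMakeBorder(a,0,max(0,300-a.shape[0]),0,0,cv2.BORDER_CONSTANT)
" ; cd pics; python3 -c "
import cv2,numpy as np
a=[cv2.imread(f'o{i}.png') for i in(1,2)];w=max(i.shape[1] for i in a)
cv2.imwrite('oa.png',np.vstack([cv2.copyMakeBorder(i,0,0,0,w-i.shape[1],0) for i in a])[:600*2])
a=[cv2.imread(f'o{i}.png') for i in(3,4)];w=max(i.shape[1] for i in a)
b=np.vstack([cv2.copyMakeBorder(i,0,0,0,w-i.shape[1],0) for i in a]);print(b.shape);cv2.imwrite('ob.png',b[:800])
"
```

```text
(760, 720, 3)
```

View pics/oa.png

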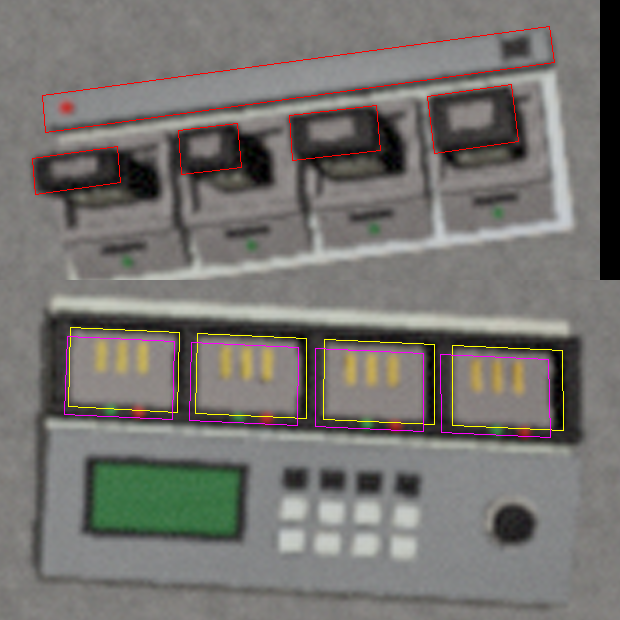

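View pics/o3.png

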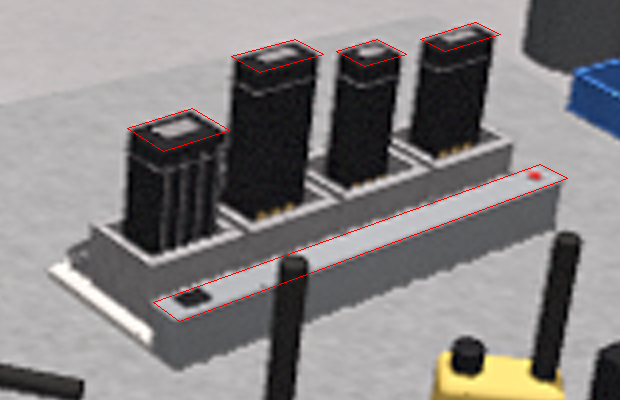

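View pics/o4.png

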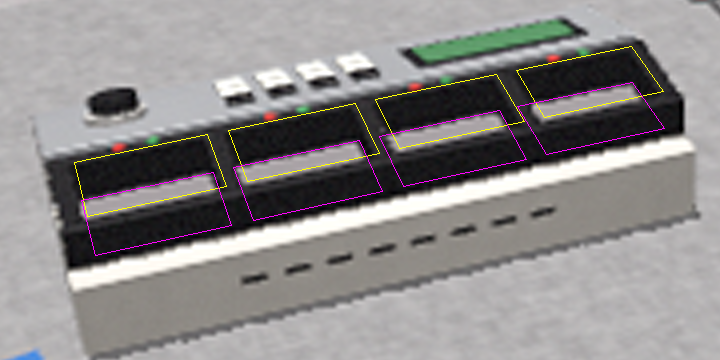

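The overlays agree in both views to about 2 mm: pack tops, power bar and bay edges. The analyser should move about +1.5 mm in x. I'll take the packs right to left (thick, tall, narrow, slim), so nothing gets carried over a standing pack. First move is the approach.

```bash
python3 -m pendant '[[[0,0,0],[-0.0126,0,0.0313],1],[[0,0,0],[-0.0126,0,0.0313],1],[[0,0,0],[-0.0126,0,0.0313],1],[[0,0,0],[-0.0126,0,0.0313],1],[[0,0,0],[-0.0126,0,0.0313],1],[[0,0,0],[-0.0126,0,0.0313],1],[[0,0,0],[-0.0126,0,0.0313],1],[[0,0,0],[-0.0126,0,0.0313],1],[[0,0,0],[-0.0126,0,0.0313],1],[[0,0,0],[-0.0126,0,0.0313],1],[[0,0,0],[-0.0126,0,0.0313],1],[[0,0,0],[-0.0126,0,0.0313],1]]' 40
python3 -m pendant '[[[0,-0.122,0],[0,0,0],1],[[0,-0.122,0],[0,0,0],1],[[0,-0.122,0],[0,0,0],1],[[0,-0.122,0],[0,0,0],1],[[0,-0.122,0],[0,0,0],1],[[0,-0.122,0],[0,0,0],1],[[0,-0.122,0],[0,0,0],1],[[0,-0.122,0],[0,0,0],1],[[0,-0.122,0],[0,0,0],1],[[0,-0.122,0],[0,0,0],1],[[0,-0.122,0],[0,0,0],1],[[0,-0.122,0],[0,0,0],1]]'
```

```text
time: 1.1
tcp_pos: [480.3, -398.9, 214.9]
tcp_rot: [-90.0, 0.0, -76.8]
force: [0.7, -0.8, -0.1]
width: 0.996
time: 2.1
tcp_pos: [479.1, -400.0, 214.7]
tcp_rot: [-90.0, 0.0, 7.4]
force: [-0.2, -0.2, 0.1]
width: 1.001
```

```bash
python3 -m pendant '[[[0,0,0],[0.008,0,0.0355],1],[[0,0,0],[0.008,0,0.0355],1],[[0,0,0],[0.008,0,0.0355],1],[[0,0,0],[0.008,0,0.0355],1],[[0,0,0],[0.008,0,0.0355],1],[[0,0,0],[0.008,0,0.0355],1],[[0,0,0],[0.008,0,0.0355],1],[[0,0,0],[0.008,0,0.0355],1],[[0,0,0],[0.008,0,0.0355],1],[[0,0,0],[0.008,0,0.0355],1],[[0,0,0],[0.008,0,0.0355],1],[[0,0,0],[0.008,0,0.0355],1]]'
python3 -m pendant '[[[0,0,0],[0.008,0,0.0355],1],[[0,0,0],[0.008,0,0.0355],1],[[0,0,0],[0,0,0],1],[[0,0,0],[0,0,0],1]]'
python3 - <<'E'
from h import *
p,d=env.read_camera('scene');cv2.imwrite('pics/a1.png',cv2.resize(p[60:240,300:520],None,fx=3,fy=3))
E
```

```text
time: 3.1
tcp_pos: [522.0, 36.0, 215.1]
tcp_rot: [-90.0, 0.0, 7.0]
force: [1.2, -0.4, 0.2]
width: 0.996
time: 3.43
tcp_pos: [529.0, 109.5, 215.0]
tcp_rot: [-89.9, 0.0, 7.3]
force: [0.6, -2.1, -0.7]
width: 1.0
```

View pics/a1.png

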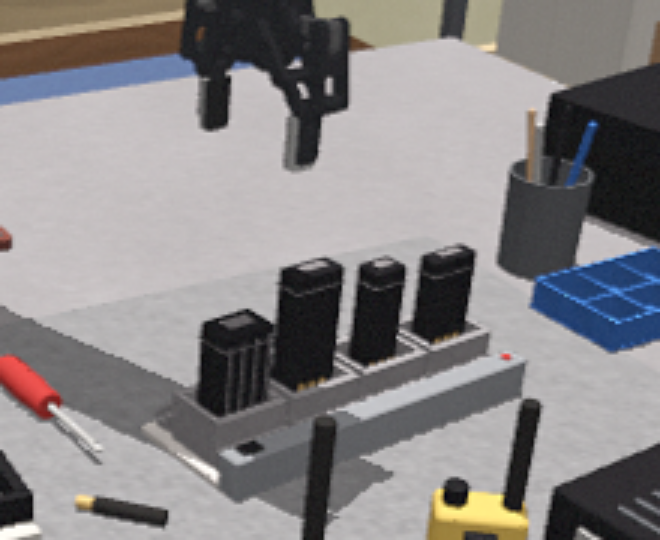

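The jaws (around 210-300, 100-160) hover level and open above the row; nothing has been disturbed. I'm descending now.

```bash
python3 -m pendant '[[[0,0,0],[0,0.008,0],1],[[0,0,0],[0,0.008,0],1],[[0,0,0],[0,0.008,0],1],[[0,0,0],[0,0.008,0],1],[[0,0,0],[0,0.008,0],1],[[0,0,0],[0,0,0],1],[[0,0,0],[0,0,0],1]]'
```

```text
time: 4.07
tcp_pos: [529.2, 106.6, 174.6]
tcp_rot: [-90.0, 0.1, 7.0]
force: [-0.6, -0.4, -0.1]
width: 0.999
```

```bash
python3 -m pendant '[[[0,0,0],[-0.0025,0.0104,0],1],[[0,0,0],[0,0.0104,0],1],[[0,0,0],[0,0.0104,0],1],[[0,0,0],[0,0.0104,0],1],[[0,0,0],[0,0.0104,0],1],[[0,0,0],[0,0.0104,0],1],[[0,0,0],[0,0.0104,0],1],[[0,0,0],[0,0.0104,0],1],[[0,0,0],[0,0.0104,0],1],[[0,0,0],[0,0,0],1],[[0,0,0],[0,0,0],1]]'
python3 -m pendant '[[[0,0,0],[0,0,0],-1],[[0,0,0],[0,0,0],-1],[[0,0,0],[0,0,0],-1],[[0,0,0],[0,0,0],-1],[[0,0,0],[0,0,0],-1],[[0,0,0],[0,0,0],-1],[[0,0,0],[0,0,0],-1],[[0,0,0],[0,0,0],-1],[[0,0,0],[0,0,0],-1],[[0,0,0],[0,0,0],-1]]' 40
python3 - <<'E'
from h import *
p,d=env.read_camera('scene');cv2.imwrite('pics/a2.png',cv2.resize(p[60:240,300:520],None,fx=3,fy=3))
E
```

```text
time: 4.98
tcp_pos: [526.6, 106.6, 81.0]
tcp_rot: [-90.0, 0.1, 7.1]
force: [0.2, 0.7, -0.2]
width: 0.998
time: 5.82
tcp_pos: [527.3, 106.6, 82.2]
tcp_rot: [-90.0, -0.0, 7.0]
force: [-1.7, 0.4, 6.1]
width: 0.361
```

View pics/a2.png

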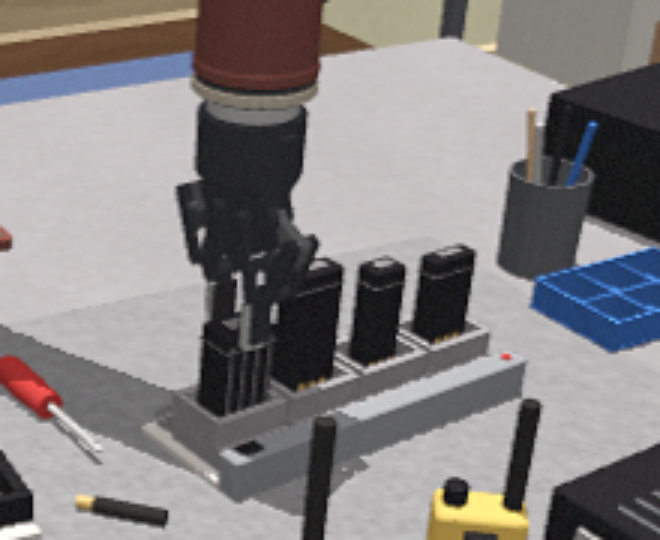

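Width 0.361, about 31 mm, fits the 32 mm thick pack; the jaws hold its upper part squarely. Next I lift it, turn it and carry it across.

```bash
python3 -m pendant '[[[0,0,0],[0,-0.004,0],-1],[[0,0,0],[0,-0.007,0],-1],[[0,0,0],[0,-0.009,0],-1],[[0,0,0],[0,-0.01,0],-1],[[0,0,0],[0,-0.01,0],-1],[[0,0,0],[0,-0.01,0],-1],[[0,0,0],[0,-0.01,0],-1],[[0,0.046,0],[0,-0.01,0],-1],[[0,0.046,0],[0,0,0],-1],[[0,0.046,0],[0,0,0],-1],[[0,0.046,0],[0,0,0],-1],[[0,0,0],[0,0,0],-1]]'
python3 - <<'E'
from h import *
p,d=env.read_camera('scene');cv2.imwrite('pics/a3.png',cv2.resize(p[60:240,300:520],None,fx=3,fy=3))
E
```

```text
time: 6.87
tcp_pos: [527.2, 106.6, 152.4]
tcp_rot: [-90.0, -0.0, -3.6]
force: [-0.0, -0.5, -1.1]
width: 0.363
```

View pics/a3.png

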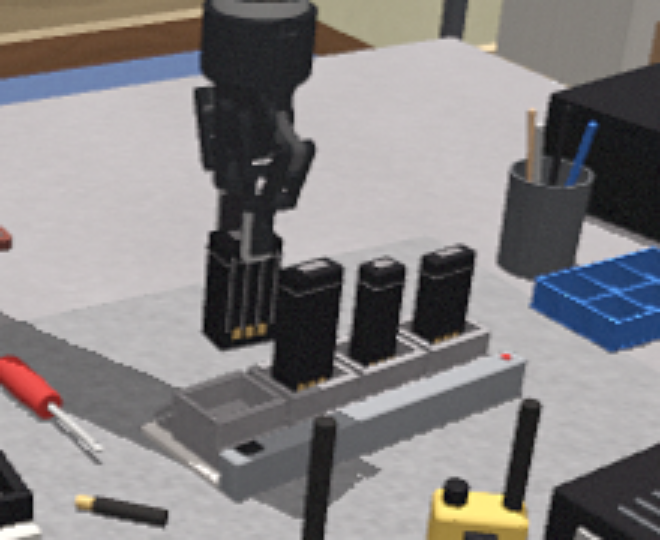

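The thick pack hangs upright, clear of the charger. Carrying it to bay 4.

```bash
python3 -m pendant '[[[0,0,0],[0.001,0,-0.01],-1],[[0,0,0],[0.003,0,-0.02],-1],[[0,0,0],[0.0043,0,-0.032],-1],[[0,0,0],[0.0043,0,-0.032],-1],[[0,0,0],[0.0043,0,-0.032],-1],[[0,0,0],[0.0043,0,-0.032],-1],[[0,0,0],[0.0043,0,-0.032],-1],[[0,0,0],[0.0043,0,-0.032],-1],[[0,0,0],[0.0043,0,-0.032],-1],[[0,0,0],[0.0043,0,-0.032],-1],[[0,0,0],[0.0043,0,-0.032],-1],[[0,0,0],[0.0043,0,-0.032],-1]]'
python3 -m pendant '[[[0,0,0],[0.0043,0,-0.032],-1],[[0,0,0],[0.0043,0,-0.032],-1],[[0,0,0],[0.003,0,-0.022],-1],[[0,0,0],[0.0014,0,-0.016],-1],[[0,0,0],[0,0,0],-1],[[0,0,0],[0,0,0],-1],[[0,0,0],[0,0,0],-1]]'
python3 - <<'E'
from h import *
for n,(a,b,c,d) in dict(scene=(60,300,110,350),top=(150,270,330,520)).items():
    p,_=env.read_camera(n);cv2.imwrite(f'pics/a4{n}.png',cv2.resize(p[a:b,c:d],None,fx=2 if n=='scene' else 3,fy=2 if n=='scene' else 3))
E
```

```text
time: 7.92
tcp_pos: [552.0, -248.3, 151.8]
tcp_rot: [-90.0, 0.0, -3.4]
force: [0.2, 0.3, -1.1]
width: 0.362
time: 8.5
tcp_pos: [559.6, -346.9, 151.6]
tcp_rot: [-89.9, 0.0, -3.4]
force: [0.3, 1.0, -2.5]
width: 0.355
```

View pics/a4scene.png

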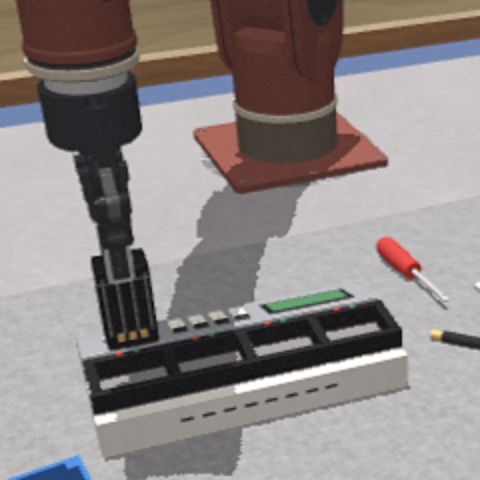

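View pics/a4top.png

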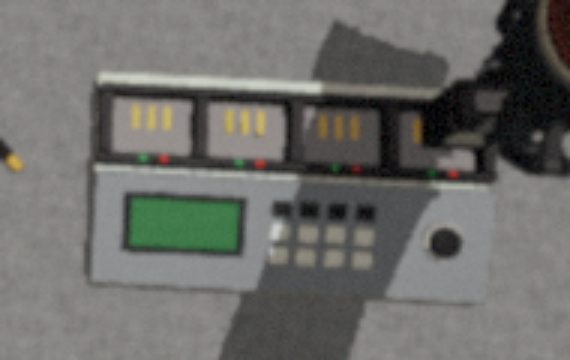

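The thick pack hangs over bay 4 (scene image around 128, 300). I'm lowering it in two stages.

```bash
python3 -m pendant '[[[0,0,0],[0,0.006,-0.001],-1],[[0,0,0],[0,0.008,0],-1],[[0,0,0],[0,0.008,0],-1],[[0,0,0],[0,0.008,0],-1],[[0,0,0],[0,0.008,0],-1],[[0,0,0],[0,0.007,0],-1],[[0,0,0],[0,0.004,0],-1],[[0,0,0],[0,0,0],-1],[[0,0,0],[0,0,0],-1]]'
python3 -m pendant '[[[0,0,0],[0,0.001,0],-1],[[0,0,0],[0,0.001,0],-1],[[0,0,0],[0,0.001,0],-1],[[0,0,0],[0,0.001,0],-1],[[0,0,0],[0,0,0],-1]]'
```

```text
time: 9.35
tcp_pos: [559.2, -349.2, 102.4]
tcp_rot: [-90.0, 0.0, -3.5]
force: [0.9, -0.2, -1.5]
width: 0.359
time: 9.77
tcp_pos: [559.3, -349.2, 98.5]
tcp_rot: [-90.0, 0.0, -3.5]
force: [0.6, -1.2, -1.4]
width: 0.359
```

```bash
python3 -m pendant '[[[0,0,0],[0,0.0007,0],-1],[[0,0,0],[0,0.0007,0],-1],[[0,0,0],[0,0,0],-1]]'
```

```text
time: 10.02
tcp_pos: [559.4, -349.4, 98.3]
tcp_rot: [-90.0, -0.0, -3.5]
force: [-2.9, 1.2, 6.8]
width: 0.362
```

It has touched down: +6.8 N at the expected 98 mm. Releasing now.

```bash
python3 -m pendant '[[[0,0,0],[0,0,0],-0.1],[[0,0,0],[0,0,0],0.1],[[0,0,0],[0,0,0],0.3],[[0,0,0],[0,0,0],0.6],[[0,0,0],[0,0,0],1],[[0,0,0],[0,0,0],1],[[0,0,0],[0,0,0],1],[[0,0,0],[0,0,0],1]]'
python3 -m pendant '[[[0,0,0],[0,-0.005,0],1],[[0,0,0],[0,-0.01,0],1],[[0,0,0],[0,-0.015,0],1],[[0,0,0],[0,-0.02,0],1],[[0,0,0],[0,-0.02,0],1],[[0,0,0],[0,-0.02,0],1],[[0,0,0],[0,-0.02,0],1],[[0,0,0],[0,0,0],1]]'
python3 - <<'E'
from h import *
for n,(a,b,c,d) in dict(scene=(60,300,110,350),top=(150,270,330,520)).items():
    p,_=env.read_camera(n);cv2.imwrite(f'pics/a5{n}.png',cv2.resize(p[a:b,c:d],None,fx=2 if n=='scene' else 3,fy=2 if n=='scene' else 3))
E
```

```text
time: 10.68
tcp_pos: [559.3, -349.3, 97.2]
tcp_rot: [-90.0, 0.0, -3.5]
force: [0.3, -0.7, 1.1]
width: 1.005
time: 11.35
tcp_pos: [561.2, -350.0, 213.2]
tcp_rot: [-90.2, -0.4, -3.5]
force: [0.8, -0.8, 0.4]
width: 1.0
```

View pics/a5scene.png

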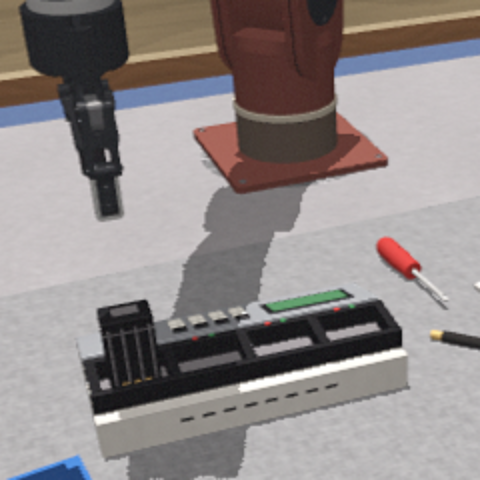

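The thick pack stands upright in bay 4 (scene 128, 345). Next is the tall pack.

```bash
python3 -m pendant '[[[0,0,0],[-0.0015,0,0.011],1],[[0,0,0],[-0.003,0,0.022],1],[[0,0,0],[-0.0055,0,0.0378],1],[[0,0,0],[-0.0055,0,0.0378],1],[[0,0,0],[-0.0055,0,0.0378],1],[[0,0,0],[-0.0055,0,0.0378],1],[[0,0,0],[-0.0055,0,0.0378],1],[[0,0,0],[-0.0055,0,0.0378],1],[[0,0,0],[-0.0055,0,0.0378],1],[[0,0,0],[-0.0055,0,0.0378],1],[[0,0,0],[-0.0055,0,0.0378],1],[[0,0,0],[-0.0055,0,0.0378],1]]'
python3 -m pendant '[[[0,0,0],[-0.0055,0,0.0378],1],[[0,0,0],[-0.0055,0,0.0378],1],[[0,0,0],[-0.004,0,0.025],1],[[0,0,0],[-0.0016,0,0.0106],1],[[0,-0.0425,0],[0,0,0],1],[[0,-0.0425,0],[0,0,0],1],[[0,-0.0425,0],[0,0,0],1],[[0,-0.0425,0],[0,0,0],1],[[0,0,0],[0,0,0],1],[[0,0,0],[0,0,0],1]]'
python3 - <<'E'
from h import *
f=env.read_camera('top');p,D=f;c=env.get_calibration('top');Z=cloud(D,c)[...,2]
cv2.imwrite('pics/a6.png',cv2.resize(p[150:270,150:500],None,fx=2.2,fy=2.2))
print(env.get_obs()['tcp_pos'])
q,_=env.read_camera('scene');cv2.imwrite('pics/a6s.png',cv2.resize(q[60:240,300:520],None,fx=3,fy=3))
E
```

```text
time: 12.45
tcp_pos: [523.3, 66.9, 206.4]
tcp_rot: [-90.0, 0.1, -3.5]
force: [1.2, -0.2, -0.3]
width: 1.001
time: 13.28
tcp_pos: [514.7, 176.1, 206.6]
tcp_rot: [-90.0, 0.1, 6.1]
force: [-0.5, -0.6, -0.1]
width: 0.998
[514.80459895 176.25673813 206.7561854 ]
```

View pics/a6.png

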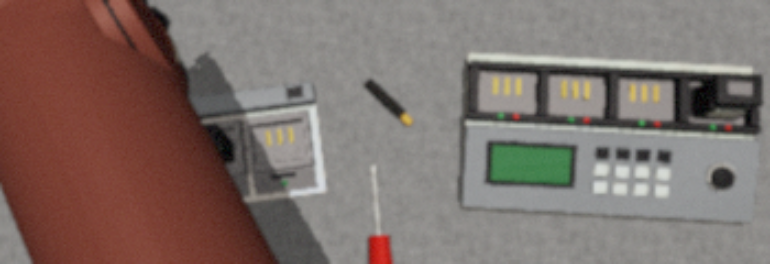

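View pics/a6s.png

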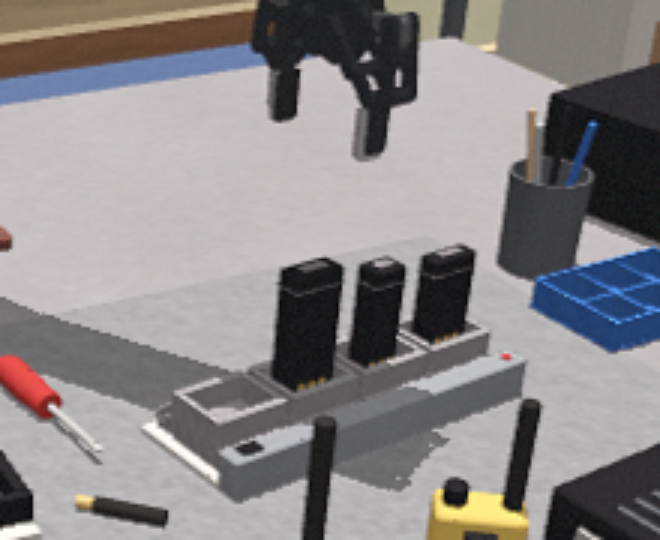

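The jaws are centred above the tall pack. Descending 120 mm and gripping.

```bash
python3 -m pendant '[[[0,0,0],[0,0.009,0],1],[[0,0,0],[0,0.012,0],1],[[0,0,0],[0,0.012,0],1],[[0,0,0],[0,0.012,0],1],[[0,0,0],[0,0.012,0],1],[[0,0,0],[0,0.012,0],1],[[0,0,0],[0,0.012,0],1],[[0,0,0],[0,0.012,0],1],[[0,0,0],[0,0.012,0],1],[[0,0,0],[0,0.010,0],1],[[0,0,0],[0,0.005,0],1],[[0,0,0],[0,0,0],1]]'
python3 -m pendant '[[[0,0,0],[0,0,0],-1],[[0,0,0],[0,0,0],-1],[[0,0,0],[0,0,0],-1],[[0,0,0],[0,0,0],-1],[[0,0,0],[0,0,0],-1],[[0,0,0],[0,0,0],-1],[[0,0,0],[0,0,0],-1],[[0,0,0],[0,0,0],-1],[[0,0,0],[0,0,0],-1],[[0,0,0],[0,0,0],-1]]' 40
```

```text
time: 14.38
tcp_pos: [514.5, 176.4, 85.9]
tcp_rot: [-90.0, 0.1, 6.3]
force: [-0.1, -0.5, 0.4]
width: 1.002
time: 15.22
tcp_pos: [515.4, 176.7, 87.7]
tcp_rot: [-90.0, -0.0, 6.2]
force: [-1.9, -0.1, 6.1]
width: 0.274
```

```bash
python3 -m pendant '[[[0,0,0],[0,-0.004,0],-1],[[0,0,0],[0,-0.007,0],-1],[[0,0,0],[0,-0.009,0],-1],[[0,0,0],[0,-0.01,0],-1],[[0,0,0],[0,-0.01,0],-1],[[0,0,0],[0,-0.01,0],-1],[[0,0,0],[0,-0.01,0],-1],[[0,0.0425,0],[0,-0.01,0],-1],[[0,0.0425,0],[0,0,0],-1],[[0,0.0425,0],[0,0,0],-1],[[0,0.0425,0],[0,0,0],-1],[[0,0,0],[0,0,0],-1]]'
python3 - <<'E'
from h import *
p,d=env.read_camera('scene');cv2.imwrite('pics/a7.png',cv2.resize(p[60:240,300:520],None,fx=3,fy=3))
E
```

```text
time: 16.22
tcp_pos: [515.3, 176.6, 158.0]
tcp_rot: [-90.0, -0.0, -3.6]
force: [0.6, -0.3, -2.4]
width: 0.276
```

View pics/a7.png

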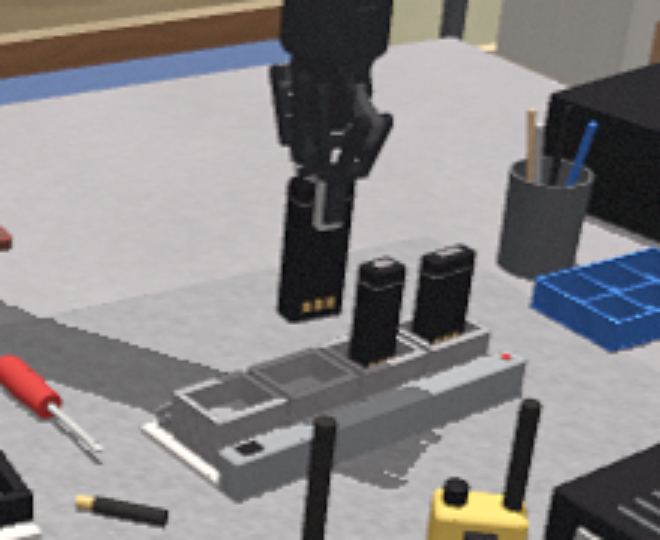

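The tall pack hangs upright. Carrying it to bay 3.

```bash
python3 -m pendant '[[[0,0,0],[0.002,0,-0.01],-1],[[0,0,0],[0.0035,0,-0.02],-1],[[0,0,0],[0.0054,0,-0.032],-1],[[0,0,0],[0.0054,0,-0.032],-1],[[0,0,0],[0.0054,0,-0.032],-1],[[0,0,0],[0.0054,0,-0.032],-1],[[0,0,0],[0.0054,0,-0.032],-1],[[0,0,0],[0.0054,0,-0.032],-1],[[0,0,0],[0.0054,0,-0.032],-1],[[0,0,0],[0.0054,0,-0.032],-1],[[0,0,0],[0.0054,0,-0.032],-1],[[0,0,0],[0.0054,0,-0.032],-1]]'
python3 -m pendant '[[[0,0,0],[0.0054,0,-0.032],-1],[[0,0,0],[0.0054,0,-0.032],-1],[[0,0,0],[0.004,0,-0.022],-1],[[0,0,0],[0.0018,0,-0.0131],-1],[[0,0,0],[0,0,0],-1],[[0,0,0],[0,0,0],-1],[[0,0,0],[0,0,0],-1],[[0,0,0],[0,0,0],-1]]'
python3 - <<'E'
from h import *
for n,(a,b,c,d) in dict(scene=(60,300,110,350),top=(150,270,330,520)).items():
    p,_=env.read_camera(n);cv2.imwrite(f'pics/a8{n}.png',cv2.resize(p[a:b,c:d],None,fx=2 if n=='scene' else 3,fy=2 if n=='scene' else 3))
E
```

```text
time: 17.27
tcp_pos: [552.8, -179.0, 157.4]
tcp_rot: [-90.0, -0.0, -3.5]
force: [1.7, 0.2, -2.2]
width: 0.276
time: 17.93
tcp_pos: [564.1, -274.4, 157.4]
tcp_rot: [-90.0, -0.0, -3.3]
force: [0.2, 0.2, -1.7]
width: 0.278
```

View pics/a8scene.png

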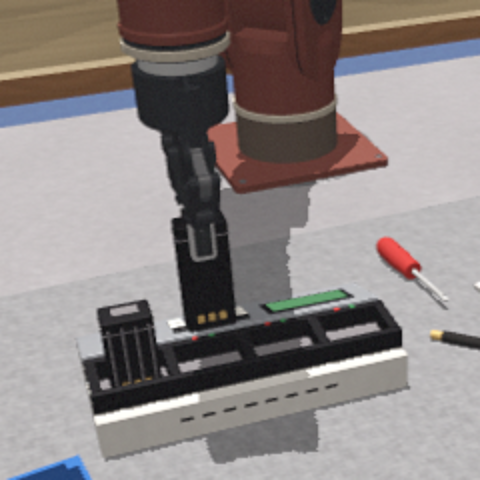

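View pics/a8top.png

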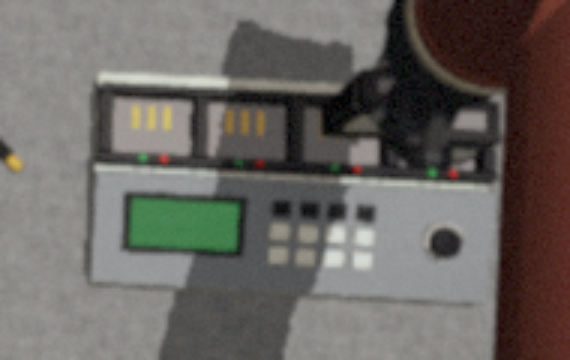

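It hangs above bay 3 and is aligned. Lowering.

```bash
python3 -m pendant '[[[0,0,0],[0,0.006,-0.001],-1],[[0,0,0],[0,0.008,-0.001],-1],[[0,0,0],[0,0.008,0],-1],[[0,0,0],[0,0.008,0],-1],[[0,0,0],[0,0.008,0],-1],[[0,0,0],[0,0.007,0],-1],[[0,0,0],[0,0.005,0],-1],[[0,0,0],[0,0,0],-1],[[0,0,0],[0,0,0],-1]]'
python3 -m pendant '[[[0,0,0],[0,0.001,0],-1],[[0,0,0],[0,0.001,0],-1],[[0,0,0],[0,0.001,0],-1],[[0,0,0],[0,0.001,0],-1],[[0,0,0],[0,0,0],-1]]'
```

```text
time: 18.78
tcp_pos: [563.5, -278.2, 106.9]
tcp_rot: [-90.0, 0.0, -3.5]
force: [0.0, -0.3, -1.2]
width: 0.274
time: 19.2
tcp_pos: [563.9, -278.4, 103.7]
tcp_rot: [-90.0, -0.0, -3.5]
force: [-1.1, -0.4, 2.7]
width: 0.276
```

```bash
python3 -m pendant '[[[0,0,0],[0,0.0005,0],-1],[[0,0,0],[0,0,0],-1],[[0,0,0],[0,0,0],-0.3],[[0,0,0],[0,0,0],-0.1],[[0,0,0],[0,0,0],0.2],[[0,0,0],[0,0,0],0.6],[[0,0,0],[0,0,0],1],[[0,0,0],[0,0,0],1],[[0,0,0],[0,0,0],1],[[0,0,0],[0,0,0],1]]'
python3 -m pendant '[[[0,0,0],[0,-0.005,0],1],[[0,0,0],[0,-0.01,0],1],[[0,0,0],[0,-0.015,0],1],[[0,0,0],[0,-0.02,0],1],[[0,0,0],[0,-0.02,0],1],[[0,0,0],[0,-0.02,0],1],[[0,0,0],[0,-0.015,0],1],[[0,0,0],[0,0,0],1],[[0,0,0],[0,0,0],1]]'
python3 - <<'E'
from h import *
for n,(a,b,c,d) in dict(scene=(60,300,110,350)).items():
    p,_=env.read_camera(n);cv2.imwrite(f'pics/a9{n}.png',cv2.resize(p[a:b,c:d],None,fx=2 if n=='scene' else 3,fy=2 if n=='scene' else 3))
E
```

```text
time: 20.03
tcp_pos: [563.6, -278.3, 102.7]
tcp_rot: [-90.0, 0.0, -3.5]
force: [-0.4, 0.3, -0.3]
width: 0.997
time: 20.78
tcp_pos: [564.3, -278.4, 209.3]
tcp_rot: [-90.1, -0.1, -3.5]
force: [0.2, 0.0, -0.4]
width: 0.997
```

View pics/a9scene.png

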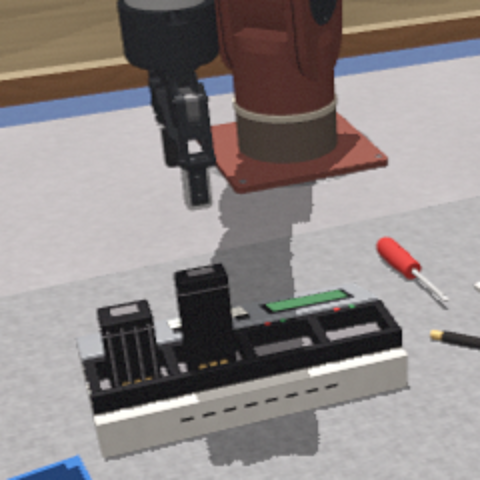

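The tall pack is upright in bay 3. Next is the narrow pack.

```bash
python3 -m pendant '[[[0,0,0],[-0.002,0,0.011],1],[[0,0,0],[-0.0035,0,0.022],1],[[0,0,0],[-0.006,0,0.0376],1],[[0,0,0],[-0.006,0,0.0376],1],[[0,0,0],[-0.006,0,0.0376],1],[[0,0,0],[-0.006,0,0.0376],1],[[0,0,0],[-0.006,0,0.0376],1],[[0,0,0],[-0.006,0,0.0376],1],[[0,0,0],[-0.006,0,0.0376],1],[[0,0,0],[-0.006,0,0.0376],1],[[0,0,0],[-0.006,0,0.0376],1],[[0,0,0],[-0.006,0,0.0376],1]]'
python3 -m pendant '[[[0,0,0],[-0.006,0,0.0376],1],[[0,0,0],[-0.006,0,0.0376],1],[[0,0,0],[-0.005,0,0.025],1],[[0,0,0],[-0.0033,0,0.011],1],[[0,-0.042,0],[0,0,0],1],[[0,-0.042,0],[0,0,0],1],[[0,-0.042,0],[0,0,0],1],[[0,-0.042,0],[0,0,0],1],[[0,0,0],[0,0,0],1],[[0,0,0],[0,0,0],1]]'
python3 - <<'E'
from h import *
q,_=env.read_camera('scene');cv2.imwrite('pics/b1.png',cv2.resize(q[60:240,300:520],None,fx=3,fy=3))
E
```

```text
time: 21.83
tcp_pos: [521.5, 136.1, 207.0]
tcp_rot: [-90.0, 0.1, -3.5]
force: [0.6, 0.9, 0.1]
width: 0.997
time: 22.67
tcp_pos: [509.3, 245.7, 207.1]
tcp_rot: [-90.0, 0.1, 6.0]
force: [0.1, -0.9, -0.4]
width: 0.995
```

View pics/b1.png

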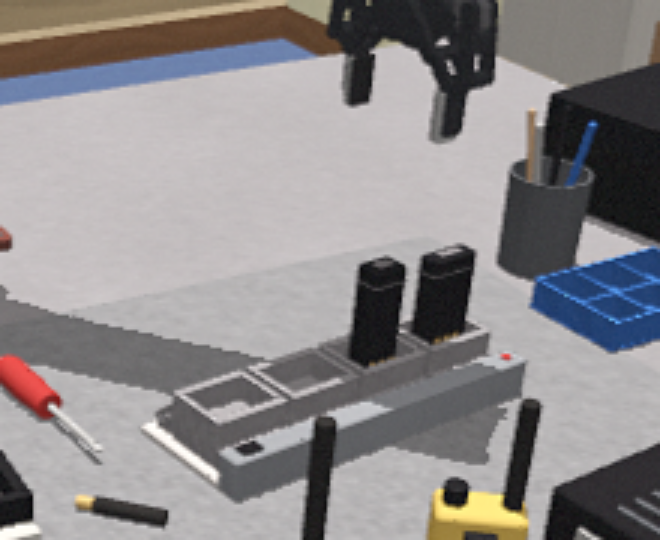

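Positioned above the narrow pack. Descending 126 mm and gripping.

```bash
python3 -m pendant '[[[0,0,0],[0,0.009,0],1],[[0,0,0],[0,0.012,0],1],[[0,0,0],[0,0.012,0],1],[[0,0,0],[0,0.012,0],1],[[0,0,0],[0,0.012,0],1],[[0,0,0],[0,0.012,0],1],[[0,0,0],[0,0.012,0],1],[[0,0,0],[0,0.012,0],1],[[0,0,0],[0,0.012,0],1],[[0,0,0],[0,0.012,0],1],[[0,0,0],[0,0.006,0],1],[[0,0,0],[0,0.003,0],1]]'
python3 -m pendant '[[[0,0,0],[0,0,0],1],[[0,0,0],[0,0,0],-1],[[0,0,0],[0,0,0],-1],[[0,0,0],[0,0,0],-1],[[0,0,0],[0,0,0],-1],[[0,0,0],[0,0,0],-1],[[0,0,0],[0,0,0],-1],[[0,0,0],[0,0,0],-1],[[0,0,0],[0,0,0],-1],[[0,0,0],[0,0,0],-1],[[0,0,0],[0,0,0],-1]]' 40
python3 -m pendant '[[[0,0,0],[0,-0.004,0],-1],[[0,0,0],[0,-0.007,0],-1],[[0,0,0],[0,-0.009,0],-1],[[0,0,0],[0,-0.01,0],-1],[[0,0,0],[0,-0.01,0],-1],[[0,0,0],[0,-0.01,0],-1],[[0,0,0],[0,-0.01,0],-1],[[0,0.042,0],[0,-0.01,0],-1],[[0,0.042,0],[0,0,0],-1],[[0,0.042,0],[0,0,0],-1],[[0,0.042,0],[0,0,0],-1],[[0,0,0],[0,0,0],-1]]'
python3 - <<'E'
from h import *
q,_=env.read_camera('scene');cv2.imwrite('pics/b2.png',cv2.resize(q[60:240,300:520],None,fx=3,fy=3))
E
```

```text
time: 23.72
tcp_pos: [509.2, 246.0, 80.4]
tcp_rot: [-90.0, 0.1, 6.1]
force: [-0.8, -0.2, 0.7]
width: 1.0
time: 24.63
tcp_pos: [509.8, 246.3, 82.2]
tcp_rot: [-90.0, -0.0, 6.1]
force: [-1.5, 0.4, 4.9]
width: 0.274
time: 25.63
tcp_pos: [509.9, 246.2, 152.5]
tcp_rot: [-90.0, -0.0, -3.6]
force: [-0.2, 0.7, -1.0]
width: 0.267
```

View pics/b2.png

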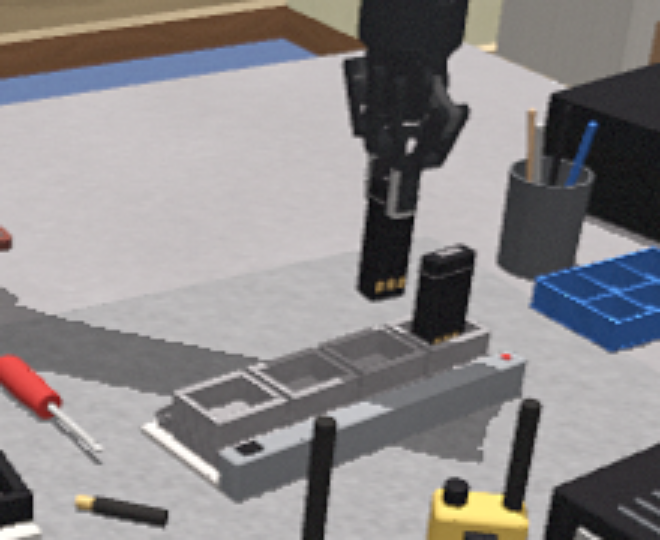

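The narrow pack is held upright (width 0.27, about 23 mm). Carrying it to bay 2.

```bash
python3 -m pendant '[[[0,0,0],[0.002,0,-0.01],-1],[[0,0,0],[0.004,0,-0.02],-1],[[0,0,0],[0.006,0,-0.0318],-1],[[0,0,0],[0.006,0,-0.0318],-1],[[0,0,0],[0.006,0,-0.0318],-1],[[0,0,0],[0.006,0,-0.0318],-1],[[0,0,0],[0.006,0,-0.0318],-1],[[0,0,0],[0.006,0,-0.0318],-1],[[0,0,0],[0.006,0,-0.0318],-1],[[0,0,0],[0.006,0,-0.0318],-1],[[0,0,0],[0.006,0,-0.0318],-1],[[0,0,0],[0.006,0,-0.0318],-1]]'
python3 -m pendant '[[[0,0,0],[0.006,0,-0.0318],-1],[[0,0,0],[0.006,0,-0.0318],-1],[[0,0,0],[0.005,0,-0.022],-1],[[0,0,0],[0.0035,0,-0.0126],-1],[[0,0,0],[0,0,0],-1],[[0,0,0],[0,0,0],-1],[[0,0,0],[0,0,0],-1],[[0,0,0],[0,0,0],-1]]'
python3 - <<'E'
from h import *
for n,(a,b,c,d) in dict(scene=(60,300,110,350)).items():
    p,_=env.read_camera(n);cv2.imwrite(f'pics/b3{n}.png',cv2.resize(p[a:b,c:d],None,fx=2 if n=='scene' else 3,fy=2 if n=='scene' else 3))
print(env.get_obs()['tcp_pos'])
E
```

```text
time: 26.68
tcp_pos: [554.0, -107.7, 152.0]
tcp_rot: [-90.0, -0.0, -3.4]
force: [0.3, 0.1, -1.2]
width: 0.272
time: 27.35
tcp_pos: [569.0, -202.5, 151.9]
tcp_rot: [-90.0, -0.0, -3.3]
force: [0.1, 0.4, -1.5]
width: 0.271
[ 569.02186492 -202.71228447  151.94339224]
```

View pics/b3scene.png

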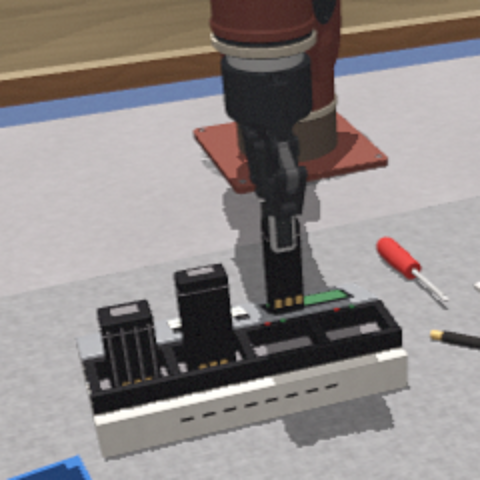

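```bash
python3 -m pendant '[[[0,0,0],[0,0.006,0],-1],[[0,0,0],[0,0.008,0],-1],[[0,0,0],[0,0.008,0],-1],[[0,0,0],[0,0.008,0],-1],[[0,0,0],[0,0.008,0],-1],[[0,0,0],[0,0.007,0],-1],[[0,0,0],[0,0.004,0],-1],[[0,0,0],[0,0,0],-1],[[0,0,0],[0,0,0],-1]]'
python3 -m pendant '[[[0,0,0],[0,0.001,0],-1],[[0,0,0],[0,0.001,0],-1],[[0,0,0],[0,0.001,0],-1],[[0,0,0],[0,0.001,0],-1],[[0,0,0],[0,0.0007,0],-1],[[0,0,0],[0,0,0],-1]]'
```

```text
time: 28.15
tcp_pos: [568.8, -204.4, 102.5]
tcp_rot: [-90.0, 0.0, -3.5]
force: [0.2, -1.3, -1.6]
width: 0.273
time: 28.65
tcp_pos: [568.9, -204.6, 98.2]
tcp_rot: [-90.0, -0.0, -3.5]
force: [-0.2, -1.2, -0.3]
width: 0.272
```

```bash
python3 -m pendant '[[[0,0,0],[0,0.0007,0],-1],[[0,0,0],[0,0.0003,0],-1],[[0,0,0],[0,0,0],-1]]'
```

```text
time: 28.9
tcp_pos: [569.1, -204.6, 98.1]
tcp_rot: [-90.0, -0.0, -3.5]
force: [-3.0, 0.9, 8.7]
width: 0.272
```

The pack is on the floor (+8.7 N). Releasing and retreating.

```bash
python3 -m pendant '[[[0,0,0],[0,0,0],-0.3],[[0,0,0],[0,0,0],-0.1],[[0,0,0],[0,0,0],0.2],[[0,0,0],[0,0,0],0.6],[[0,0,0],[0,0,0],1],[[0,0,0],[0,0,0],1],[[0,0,0],[0,0,0],1],[[0,0,0],[0,0,0],1]]'
python3 -m pendant '[[[0,0,0],[0,-0.005,0],1],[[0,0,0],[0,-0.01,0],1],[[0,0,0],[0,-0.015,0],1],[[0,0,0],[0,-0.02,0],1],[[0,0,0],[0,-0.02,0],1],[[0,0,0],[0,-0.02,0],1],[[0,0,0],[0,-0.02,0],1],[[0,0,0],[0,0,0],1],[[0,0,0],[0,0,0],1]]'
python3 - <<'E'
from h import *
for n,(a,b,c,d) in dict(scene=(60,300,110,350)).items():
    p,_=env.read_camera(n);cv2.imwrite(f'pics/b4{n}.png',cv2.resize(p[a:b,c:d],None,fx=2 if n=='scene' else 3,fy=2 if n=='scene' else 3))
E
```

```text
time: 29.57
tcp_pos: [568.9, -204.4, 97.0]
tcp_rot: [-90.0, 0.0, -3.5]
force: [0.4, -0.5, -0.4]
width: 1.002
time: 30.32
tcp_pos: [569.7, -204.6, 209.2]
tcp_rot: [-90.1, -0.2, -3.5]
force: [0.5, 0.5, -0.2]
width: 1.0
```

View pics/b4scene.png

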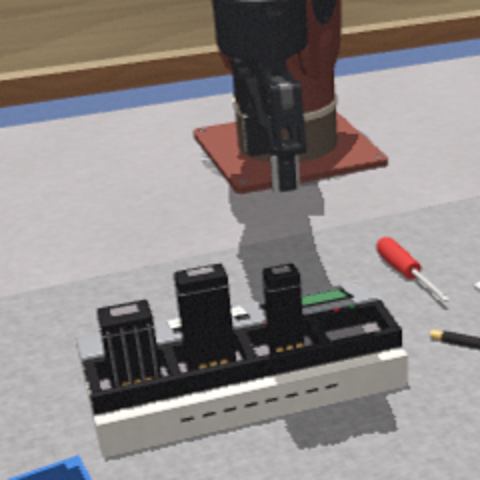

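The narrow pack is upright in bay 2. Last is the slim pack.

```bash
python3 -m pendant '[[[0,0,0],[-0.002,0,0.011],1],[[0,0,0],[-0.004,0,0.022],1],[[0,0,0],[-0.007,0,0.0375],1],[[0,0,0],[-0.007,0,0.0375],1],[[0,0,0],[-0.007,0,0.0375],1],[[0,0,0],[-0.007,0,0.0375],1],[[0,0,0],[-0.007,0,0.0375],1],[[0,0,0],[-0.007,0,0.0375],1],[[0,0,0],[-0.007,0,0.0375],1],[[0,0,0],[-0.007,0,0.0375],1],[[0,0,0],[-0.007,0,0.0375],1],[[0,0,0],[-0.007,0,0.0375],1]]'
python3 -m pendant '[[[0,0,0],[-0.007,0,0.0375],1],[[0,0,0],[-0.007,0,0.0375],1],[[0,0,0],[-0.006,0,0.025],1],[[0,0,0],[-0.0046,0,0.0106],1],[[0,-0.048,0],[0,0,0],1],[[0,-0.048,0],[0,0,0],1],[[0,-0.048,0],[0,0,0],1],[[0,-0.048,0],[0,0,0],1],[[0,0,0],[0,0,0],1],[[0,0,0],[0,0,0],1]]'
python3 - <<'E'
from h import *
q,_=env.read_camera('scene');cv2.imwrite('pics/b5.png',cv2.resize(q[60:240,300:520],None,fx=3,fy=3))
E
```

```text
time: 31.37
tcp_pos: [516.2, 209.6, 206.3]
tcp_rot: [-90.0, 0.1, -3.5]
force: [0.7, 1.1, 1.2]
width: 0.999
time: 32.2
tcp_pos: [499.6, 318.9, 206.5]
tcp_rot: [-90.0, 0.1, 7.4]
force: [-0.1, 0.1, -0.1]
width: 0.994
```

View pics/b5.png

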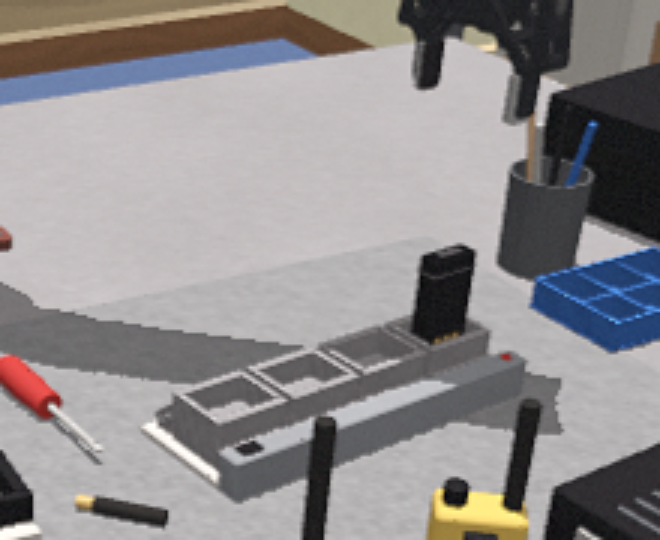

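Above the slim pack. Descending about 130 mm.

```bash
python3 -m pendant '[[[0,0,0],[0,0.009,0],1],[[0,0,0],[0,0.0115,0],1],[[0,0,0],[0,0.0115,0],1],[[0,0,0],[0,0.0115,0],1],[[0,0,0],[0,0.0115,0],1],[[0,0,0],[0,0.0115,0],1],[[0,0,0],[0,0.0115,0],1],[[0,0,0],[0,0.0115,0],1],[[0,0,0],[0,0.0115,0],1],[[0,0,0],[0,0.0115,0],1],[[0,0,0],[0,0.0115,0],1],[[0,0,0],[0,0.0055,0],1]]'
python3 -m pendant '[[[0,0,0],[0,0,0],1],[[0,0,0],[0,0,0],-1],[[0,0,0],[0,0,0],-1],[[0,0,0],[0,0,0],-1],[[0,0,0],[0,0,0],-1],[[0,0,0],[0,0,0],-1],[[0,0,0],[0,0,0],-1],[[0,0,0],[0,0,0],-1],[[0,0,0],[0,0,0],-1],[[0,0,0],[0,0,0],-1],[[0,0,0],[0,0,0],-1]]' 40
python3 -m pendant '[[[0,0,0],[0,-0.004,0],-1],[[0,0,0],[0,-0.007,0],-1],[[0,0,0],[0,-0.009,0],-1],[[0,0,0],[0,-0.01,0],-1],[[0,0,0],[0,-0.01,0],-1],[[0,0,0],[0,-0.01,0],-1],[[0,0,0],[0,-0.01,0],-1],[[0,0.048,0],[0,-0.01,0],-1],[[0,0.048,0],[0,0,0],-1],[[0,0.048,0],[0,0,0],-1],[[0,0.048,0],[0,0,0],-1],[[0,0,0],[0,0,0],-1]]'
python3 - <<'E'
from h import *
q,_=env.read_camera('scene');cv2.imwrite('pics/b6.png',cv2.resize(q[60:240,300:520],None,fx=3,fy=3))
E
```

```text
time: 33.25
tcp_pos: [499.5, 318.8, 75.6]
tcp_rot: [-90.0, 0.1, 7.5]
force: [-0.6, -0.5, -0.1]
width: 1.0
time: 34.17
tcp_pos: [500.2, 319.4, 78.0]
tcp_rot: [-90.0, -0.0, 7.5]
force: [-1.2, -1.6, 5.9]
width: 0.227
time: 35.17
tcp_pos: [500.2, 319.4, 148.4]
tcp_rot: [-90.0, -0.0, -3.6]
force: [0.2, 0.3, -0.9]
width: 0.228
```

View pics/b6.png

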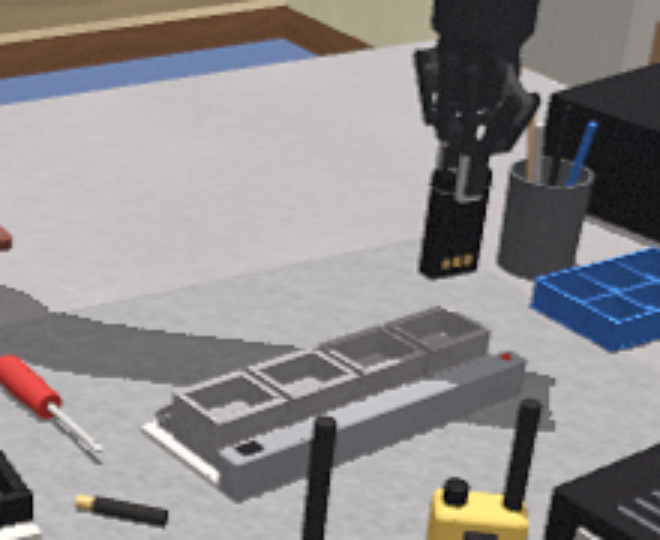

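The slim pack is held upright (width 0.228, about 19 mm). Carrying it to bay 1.

```bash
python3 -m pendant '[[[0,0,0],[0.002,0,-0.01],-1],[[0,0,0],[0.004,0,-0.02],-1],[[0,0,0],[0.0071,0,-0.0318],-1],[[0,0,0],[0.0071,0,-0.0318],-1],[[0,0,0],[0.0071,0,-0.0318],-1],[[0,0,0],[0.0071,0,-0.0318],-1],[[0,0,0],[0.0071,0,-0.0318],-1],[[0,0,0],[0.0071,0,-0.0318],-1],[[0,0,0],[0.0071,0,-0.0318],-1],[[0,0,0],[0.0071,0,-0.0318],-1],[[0,0,0],[0.0071,0,-0.0318],-1],[[0,0,0],[0.0071,0,-0.0318],-1]]'
python3 -m pendant '[[[0,0,0],[0.0071,0,-0.0318],-1],[[0,0,0],[0.0071,0,-0.0318],-1],[[0,0,0],[0.006,0,-0.022],-1],[[0,0,0],[0.0036,0,-0.013],-1],[[0,0,0],[0,0,0],-1],[[0,0,0],[0,0,0],-1],[[0,0,0],[0,0,0],-1],[[0,0,0],[0,0,0],-1]]'
python3 - <<'E'
from h import *
for n,(a,b,c,d) in dict(scene=(60,300,110,350)).items():
    p,_=env.read_camera(n);cv2.imwrite(f'pics/b7{n}.png',cv2.resize(p[a:b,c:d],None,fx=2 if n=='scene' else 3,fy=2 if n=='scene' else 3))
print(env.get_obs()['tcp_pos'])
E
```

```text
time: 36.22
tcp_pos: [555.4, -35.2, 147.8]
tcp_rot: [-90.0, -0.0, -3.4]
force: [0.1, 0.2, -1.2]
width: 0.222
time: 36.88
tcp_pos: [573.4, -130.6, 147.7]
tcp_rot: [-90.0, -0.0, -3.3]
force: [0.4, -0.5, -0.8]
width: 0.223
[ 573.44602654 -130.80834154  147.72644927]
```

View pics/b7scene.png

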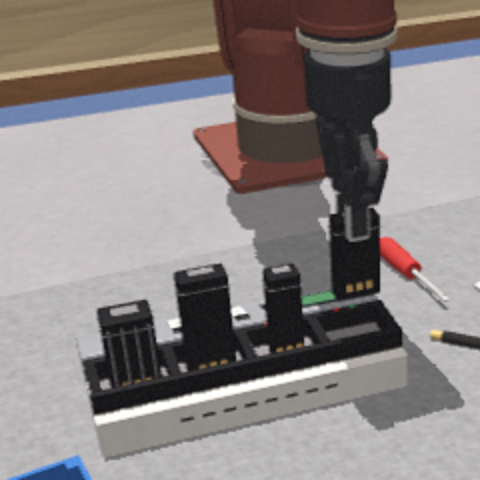

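```bash
python3 -m pendant '[[[0,0,0],[0,0.006,0],-1],[[0,0,0],[0,0.008,0],-1],[[0,0,0],[0,0.008,0],-1],[[0,0,0],[0,0.008,0],-1],[[0,0,0],[0,0.008,0],-1],[[0,0,0],[0,0.007,0],-1],[[0,0,0],[0,0.004,0],-1],[[0,0,0],[0,0,0],-1],[[0,0,0],[0,0,0],-1]]'
python3 -m pendant '[[[0,0,0],[0,0.001,0],-1],[[0,0,0],[0,0.001,0],-1],[[0,0,0],[0,0.001,0],-1],[[0,0,0],[0,0.001,0],-1],[[0,0,0],[0,0.0007,0],-1],[[0,0,0],[0,0,0],-1]]'
```

```text
time: 37.68
tcp_pos: [573.4, -132.6, 98.4]
tcp_rot: [-90.0, 0.0, -3.5]
force: [-0.9, 0.2, -1.4]
width: 0.222
time: 38.18
tcp_pos: [573.6, -132.7, 94.0]
tcp_rot: [-90.0, -0.0, -3.5]
force: [0.2, 0.1, 1.7]
width: 0.225
```

```bash
python3 -m pendant '[[[0,0,0],[0,0.0007,0],-1],[[0,0,0],[0,0,0],-1]]'
python3 -m pendant '[[[0,0,0],[0,0,0],-0.4],[[0,0,0],[0,0,0],-0.2],[[0,0,0],[0,0,0],0.1],[[0,0,0],[0,0,0],0.5],[[0,0,0],[0,0,0],1],[[0,0,0],[0,0,0],1],[[0,0,0],[0,0,0],1],[[0,0,0],[0,0,0],1]]'
python3 -m pendant '[[[0,0,0],[0,-0.005,0],1],[[0,0,0],[0,-0.01,0],1],[[0,0,0],[0,-0.015,0],1],[[0,0,0],[0,-0.02,0],1],[[0,0,0],[0,-0.02,0],1],[[0,0,0],[0,-0.02,0],1],[[0,0,0],[0,-0.02,0],1],[[0,0,0],[0,0,0],1],[[0,0,0],[0,0,0],1]]'
python3 -m pendant '[[[0,0,0],[0,0,0.02],1],[[0,0,0],[0,0,0.03],1],[[0,0,0],[0,0,0.035],1],[[0,0,0],[0,0,0.035],1],[[0,0,0],[0,0,0.035],1],[[0,0,0],[0,0,0.035],1],[[0,0,0],[0,0,0.035],1],[[0,0,0],[0,0,0.025],1],[[0,0,0],[0,0,0.01],1],[[0,0,0],[0,0,0],1],[[0,0,0],[0,0,0],1]]'
python3 - <<'E'
from h import *
q,_=env.read_camera('scene');cv2.imwrite('pics/d1.png',cv2.resize(q[150:300,130:330],None,fx=4,fy=4,interpolation=cv2.INTER_CUBIC))
p,D=env.read_camera('top');c=env.get_calibration('top');Z=cloud(D,c)[...,2]
cv2.imwrite('pics/d2.png',cv2.resize(p[155:260,345:505],None,fx=5,fy=5,interpolation=cv2.INTER_CUBIC))
for nm,h,u0,u1 in(('slim',130,355,396),('narrow',138,392,430),('tall',152,420,466),('thick',126,450,505)):
    m=(Z>h-7)&(Z<h+8);k=np.zeros_like(m);k[165:215,u0:u1]=1;m&=k
    m=cv2.morphologyEx(m.astype(np.uint8),cv2.MORPH_CLOSE,np.ones((3,3)))
    n,l,s,_=cv2.connectedComponentsWithStats(m);i=1+np.argmax(s[1:,4]);v,u=np.nonzero(l==i)
    pts=np.array([ray(a+da,b+db,h,c)[:2] for a,b in zip(u,v) for da in(-.5,.5) for db in(-.5,.5)],np.float32)
    r=cv2.minAreaRect(pts);a=np.radians(-3.55);R=np.array([[np.cos(a),-np.sin(a)],[np.sin(a),np.cos(a)]])
    print(nm,np.round(r[0],1),np.round(r[1],1),round(r[2],1),'analyser frame',(R.T@(np.array(r[0])-[566,-240.5])).round(1),'z',np.median(Z[l==i]).round(1))
E
```

```text
time: 38.35
tcp_pos: [573.7, -132.7, 94.0]
tcp_rot: [-90.0, -0.0, -3.5]
force: [-1.9, 0.1, 6.6]
width: 0.223
time: 39.02
tcp_pos: [573.4, -132.6, 93.1]
tcp_rot: [-90.0, 0.0, -3.5]
force: [-0.0, 0.4, 0.1]
width: 0.999
time: 39.77
tcp_pos: [574.3, -132.6, 205.2]
tcp_rot: [-90.0, -0.2, -3.5]
force: [-0.0, -0.9, -0.6]
width: 1.004
time: 40.68
tcp_pos: [589.1, 126.2, 202.6]
tcp_rot: [-90.0, 0.1, -3.5]
force: [0.5, -0.4, -0.4]
width: 1.001
slim [ 573.4 -130.9] [47.1 21.8] 89.2 analyser frame [  0.6 109.8] z 130.1
narrow [ 568.5 -201.4] [33.9 25.9] 89.2 analyser frame [ 0.  39.1] z 137.8
tall [ 564.  -274.5] [45.3 27.3] 86.0 analyser frame [  0.1 -34. ] z 152.0
thick [ 557.9 -345.8] [48.5 35.5] 85.7 analyser frame [  -1.6 -105.6] z 125.9
```

View pics/d1.png

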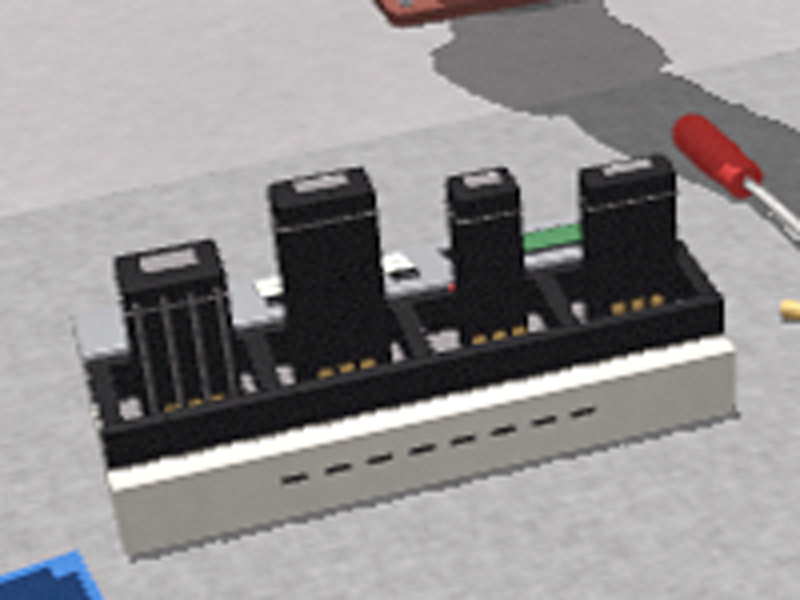

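View pics/d2.png

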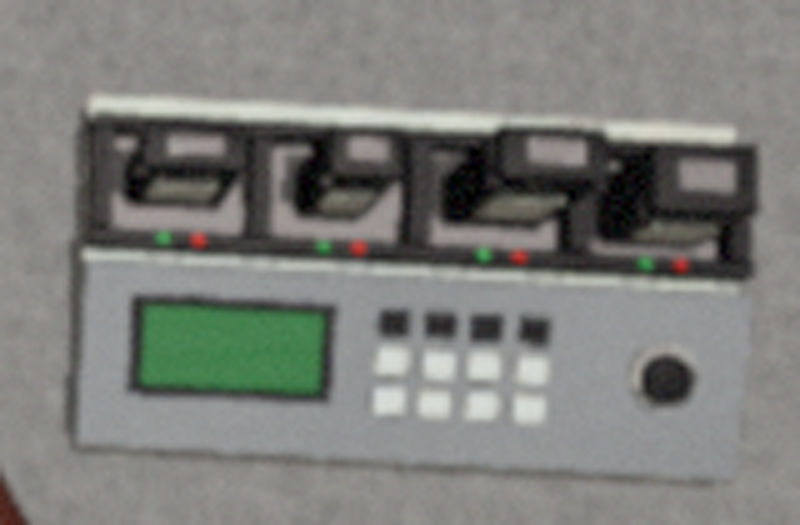

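All four packs stand upright and free of the walls. Their tops are at 130.1, 137.8, 152.0 and 125.9 mm, against 130, 138, 152 and 126 expected. They sit within about 3 mm of the bay centres, and the arm is clear. Handing in.

```bash
python3 - <<'E'
from cell import env
print(env.sign_off(), env.get_obs()['time'])
E
```

```text
the job is handed in; nothing more can be done
the job is handed in; nothing more can be done
```

All four packs are in the analyser in their charger order: slim, narrow, tall, thick from left to right, one per bay. I moved them right to left so that none was carried over a standing pack. Each was lowered until light floor contact showed, then released. The job was handed in at about 41 s.

**Last checks:**
- **Seating:** both cameras showed every pack upright. The top-camera depth put all four tops within 0.2 mm of the height expected for a pack on its bay floor.
- **Position:** the pack centres measured within about 3 mm of the bay centres, and their angles within about 3° of the analyser's.
- **Disagreement:** the arm's own readings and the camera differed by 2–4 mm across the row in y. That is about the calibration error plus pixel size, and well inside the 8 mm or more of clearance.
- **Forces:** the highest force I read was about 9 N, and no check failed.

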